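# Hang the foot file between its neighbours on the bathroom rail

## Task

Take the foot file out of its drying stand and hang it by its hook on the organiser's steel rail, in the narrow gap between the hand mirror and the hairbrush (the upper shelf and the wire guard leave only a slanting way in), lowering it gently between the two. Let the rail take the file's weight before you let go, and leave it hanging still. Do not push the mirror, brush, tweezer, canister or soap dish out of place, and keep the robot from knocking the organiser.

Things in the scene. Friction and masses are not known exactly. Their poses are not given: they have to be found in the camera images.
- foot_file: Foot file to hang, 110-180 g. Own z up its handle, x to its back (hook side), y across; origin: centre of its lower end. Steel paddle 50 (y) x 8 (x) mm, z 0-75; wooden handle 16 (y) x 12 (x), z 68-180. Starts paddle down in the drying stand, handle leaning about 15 deg towards the stand's +x, hook on that side. Hung upright, the lower end is 45 mm above the table.
- file_grip (a point): Point on the file's handle axis, 163 mm from its lower end: the middle of the free stub above the hook (z 127-180 mm), 16 mm wide across y, 12 mm thick. File's axes.
- file_hook (a point): Middle of the slot of the file's steel hook, on the bridge's underside (file x 14, y 0, z 120 mm); when hung, at the rail's top. Hook 14 mm wide (y); bridge z 120-127, back to x 27; at its end a tip, x 22-27, hangs down to z 104. The slot, open downwards, is x 6-22. File's axes.
- drying_stand: Fixed bamboo stand left or right of the robot; base 90 (x) x 86 (y) x 12 mm, origin at the centre of its underside, z up. Its slot leans 0.26 rad, top towards own +x; slot floor about 18 mm above the table, 12 mm thick, 56 mm wide, 46 mm deep along the lean: draw the file out along its own z.
- organiser: Fixed white organiser; origin on the table below the rail; front faces own -x (the robot), y along the rail, z up. Ledge 15 mm high, x -65 to 85, y +-240. Low pegboard panel: front face x -7, top z 115, y +-185. Round steel rail 8 mm thick along y at x 0, top z 165, y +-182. Uprights 18 mm square at x 35, y +-200.
- guard_mid (a point): Middle of the organiser's wire guard, on its top (organiser x -55, y 0, z 91 mm). 6 mm wire along y, +-158 mm, in front of the hanging things: the file's lower end must pass above it, then go down behind it. Organiser's axes.
- shelf_edge (a point): Middle of the front lower edge of the upper shelf (organiser x 3, y 0, z 295 mm). Shelf 12 mm thick, y +-215, x 3 to 65, jars on it up to z 370. It stands 17 mm behind the handle of a hung file: a gripper pointing straight down hits it, one leaning 30 to 45 deg back to the robot (tips towards +x) goes clear. Organiser's axes.
- rail_mid (a point): Middle of the rail, on its top (organiser x 0, y 0, z 165 mm). Organiser's axes.
- round_mirror: Round hand mirror hanging loose on the rail, 160 g; on either side of the gap. Origin: underside of its hook, above the rail's axis; axes as the organiser's. Disc 90 mm across, 10 mm thick, centred 72 mm below the origin; handle 14 mm wide, top 7 mm above the rail. Reaches 45 mm to each side (y) and 18 mm in front of the origin.
- hairbrush: Wooden hairbrush hanging loose on the rail, 130 g, on the other side of the gap; origin and axes as for the mirror. Head 60 mm wide (y), 30 to 115 mm below the origin, bristles to the front; handle 16 mm wide, top 7 mm above the rail. Reaches 30 mm to each side (y), 30 mm in front. The gap between mirror and brush is 60 to 66 mm.
- tweezer: Steel tweezer, about 90 mm long, 8 mm wide, hanging loose by a hook on the rail, outside the gap; origin at its hook's underside. Leave alone.
- canister: Closed frosted swab canister, 56 mm in diameter, 82 mm high, loose on the ledge's end at the organiser's -y side; origin at the centre of its foot. Leave alone.
- soap_dish: Grey soap dish 85 x 120 x 22 mm with soap, on the side opposite to the drying stand; origin at the centre of its underside. Leave alone.
Things that resemble listed ones, but are neither listed nor needed, are in the scene too. Leave any blue or yellow look-alike of the drying_stand alone.

How it is judged:
By the outcome, as a careful person would: the job done as asked, in the order asked, and still so for the second after the job is handed in, with the robot touching nothing.
It also fails if it takes over 42 s, if anything falls off the work surface, if the arm or the gripper's body presses on something with over 40 N, if the wrist force passes 120 N, or if a joint passes its speed limit or range.

## Robot

A 7-joint arm with a two-finger parallel gripper is mounted at the origin on the work surface. World frame = base frame: x ahead of the robot, y to its left, z up, the work surface at z = 0. Lengths are in mm, angles in degrees, forces in N, time in s.
With the tool pointing down it reaches from about 425 to 800 mm from the base axis. Payload 8.3 kg.
Tool frame: the origin (TCP) lies on the centre line of the jaws, within the pads' length; the fingertips stand 14 mm ahead of it and the grasp point (between the pads) lies 5 mm behind it; z points along the fingers, y is the line along which they close (so a half turn about z gives the same grasp; the last joint's range is limited). The gripper opens to 85 mm and grips with 20 to 120 N. Pads are 22 mm wide; open, the fingers measure 114 mm over their backs; the gripper's body (76 mm by 85 mm) begins 54 mm behind the grasp point. The pads swing forward as they close: fully open they stand 13 mm farther back than shut.
Start: joints at [61.885, 21.967, 0.94, 78.501, -0.361, 79.538, -2.664], TCP at [259.327, -568.642, 245.279] pointing down, gripper open.
Joint ranges: [-169.22, 169.22], [-14.56, 117.87], [-87.37, 89.26], [10.42, 133.3], [-82.24, 262.24], [0.94, 117.77], [-172.7, 172.7]. Speed limits (degrees/s): [136.94, 136.94, 172.46, 172.46, 180, 180, 180].

## Interface

Orientations are given as a 3x3 rotation matrix whose columns are the frame's x, y, z axes.
In Python, from plant import arm gives the robot as it stands.
- The arm moves only by the shell command python3 -m creep 'ROWS'. ROWS is JSON, a list of rows, each a list of 7 numbers: the turn, a rotation vector about the tool's x, y, z normalised to -1 to 1, where 1 is 0.12 rad, then the shift along the tool's x, y, z normalised to -1 to 1, where 1 is 20 mm, then the opening, from -1 (shut) to 1 (fully open). In form: [[rx, ry, rz, tx, ty, tz, claw], ...]. A call has 1 to 20 rows; each row shifts and turns the commanded pose from where the row before left it, along the tool's axes as they then stand; what a row does not reach is not made up. A row lasts 1/12 s, in which the tool goes at most 41.7 mm and 7.16 degrees, less where a joint would pass 70% of its speed; a pose out of reach is approached as far as the arm can. A call with a number of a shift or a turn outside -1 to 1 is refused whole. A call with a gripper value outside its range is refused whole. The fingers move at their own pace and stop on an object; the grip force is fixed at half the most. Time passes only in rows, so rows that do not move let the fingers close. It gives the time, the measured TCP pose, the force, the opening and the grip force at its end, in the units of the state.
- arm.state(): the state, without advancing time (a new reading comes with each control period).
- arm.capture(name): name is "side" or "top" or "wrist"; returns the picture (420x560x3 uint8, red, green, blue); there is no depth.
- arm.get_calibration(name): a dict with "camera_matrix" (3x3 intrinsics, pixels), "eye" and "rotation" of the camera in the world; the wrist camera has in their place "hand_eye" (4x4, takes a point from camera to tool coordinates, whose origin is the TCP and whose axes are the flange's). Camera axes: x right, y down, z forward; pixel columns grow to the right and rows downward; lengths in mm; the calibration is good to about 2 mm. A picture is of the moment at which its call begins: read the wrist's pose just before it. get_calibration takes no time and is no camera call.
- arm.finish_job(): hands the job in; it is judged then, once.
The state is a dict: "t": time; "qpos": joint angles; "joint_velocities": joint speeds; "effort": joint torques, N m; "position": TCP position; "orientation": TCP orientation; "force": force on the tool from outside, world axes, zero at the start; "ft_torque": the same for the moment, N m; "gripper_width": finger opening in mm; "grasp_force": force on a finger pad.
Only numpy, scipy, OpenCV 4.12 (cv2) and the standard library are available. Lean on these libraries where they do the work, as an engineer would, in place of code of your own. Each camera call takes 0.05 s, during which the arm holds its last target. There are 200 camera calls.

## Working session

There is one attempt and no reset: what is moved stays moved. The work goes in short steps, Python scripts to look and compute and a shell command to move; the robot and the scene stay as the last step left them, time stands still between calls to the robot, and variables do not carry over. Pictures are saved under pics/ and viewed, at most 12 in all, crops included, and the job is handed in when it is done.

```bash
mkdir -p pics; ls
python3 - <<'E'
from plant import arm
import cv2,json
s=arm.state()
print(s)
for n in("side","top","wrist"):
    c=arm.get_calibration(n); print(n,{k:(v.tolist() if hasattr(v,'tolist') else v) for k,v in c.items()})
    im=arm.capture(n); cv2.imwrite(f"pics/{n}0.png",im[:,:,::-1])
E
```

```text
pics
{'t': 0.0, 'qpos': array([61.88627518, 22.01595018,  0.93780947, 78.56146754, -0.36184385,
       79.53848215, -2.66398539]), 'joint_velocities': array([ 0.060156  ,  0.07070007,  0.00973715,  0.01206377,  0.09653716,
        0.00258966, -0.00928996]), 'effort': array([ 7.73053816e-04, -6.27586842e+01,  8.44535194e-01, -3.71816289e+01,
        1.64768082e-02,  1.42717984e-02,  1.10323757e-05]), 'position': array([ 259.12260457, -568.2264169 ,  244.26994254]), 'orientation': array([[ 9.09860601e-01,  4.14913228e-01, -8.36474923e-04],
       [ 4.14914071e-01, -9.09858844e-01,  1.78812549e-03],
       [-1.91571886e-05, -1.97401015e-03, -9.99998051e-01]]), 'force': array([-0.44675418, -0.25311275,  0.33913421]), 'ft_torque': array([-0.0255182 , -0.02373288, -0.01265817]), 'grasp_force': 0.0, 'gripper_width': 85.58190562020691}
side {'camera_matrix': [[456.762298469692, 0.0, 270.8632410277279], [0.0, 456.762298469692, 208.56232750185822], [0.0, 0.0, 1.0]], 'eye': [154.90465198022096, 922.1107665302596, 799.4737583046624], 'rotation': [[-0.9403317011496193, -0.17610787306533643, 0.291
[... 299 characters left out ...]
476501857, 45.061958289550475, 1075.9239459091698], 'rotation': [[-0.013182433751466043, -0.9968429991750042, 0.07829596692148595], [-0.9997304276270548, 0.014636265604795537, 0.01802364574030943], [-0.01911270564348498, -0.07803726497595936, -0.9967672194439671]]}
wrist {'camera_matrix': [[341.34410787399486, 0.0, 282.94499284271956], [0.0, 341.34410787399486, 211.23339898396065], [0.0, 0.0, 1.0]], 'hand_eye': [[0.0005001040569322943, -0.9498400231962189, -0.3127357994066813, 80.51956581222116], [0.9999998741432709, 0.0004624728890995815, 0.00019450518423586022, 0.887739560496148], [-4.01169800298822e-05, -0.31273585731960873, 0.9498401349370296, -128.83241421937745], [0.0, 0.0, 0.0, 1.0]]}
```

View pics/side0.png

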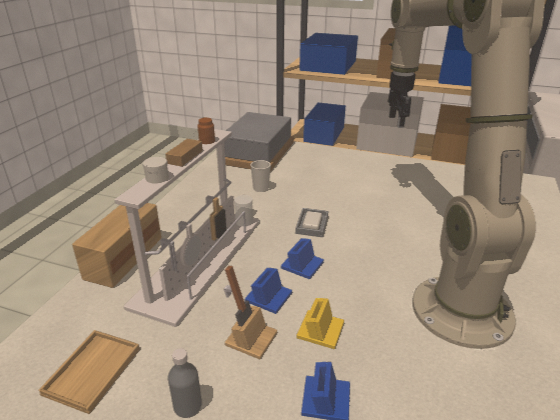

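View pics/top0.png

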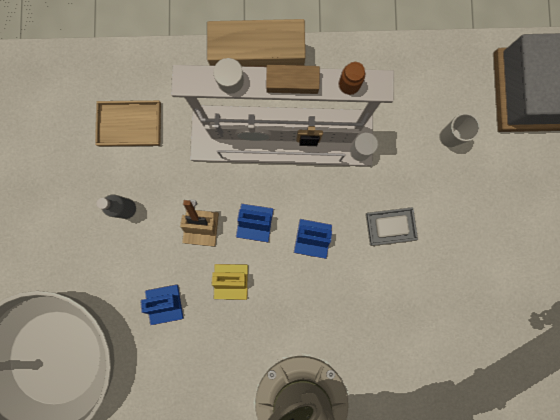

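The side view shows the bamboo stand with the file at about (250,325), handle top at (231,268), and the organiser at left. The top view has the stand at (198,225), the handle top at (188,203), and the organiser between x 190 and 390. I'll enlarge these areas.

Run:
```python
import cv2,numpy as np
t=cv2.imread("pics/top0.png");s=cv2.imread("pics/side0.png")
f=lambda im,x,y,w,h:cv2.resize(im[y:y+h,x:x+w],(400,300),interpolation=cv2.INTER_CUBIC)
a=f(t,165,185,80,60);b=f(t,185,60,212,159) ;c=f(s,210,255,128,96);d=f(s,110,180,160,120)
b=f(t,185,100,200,75) if 0 else b
cv2.imwrite("pics/comp.png",np.vstack([np.hstack([a,b]),np.hstack([c,d])]))
```

```text
(no output)
```

View pics/comp.png

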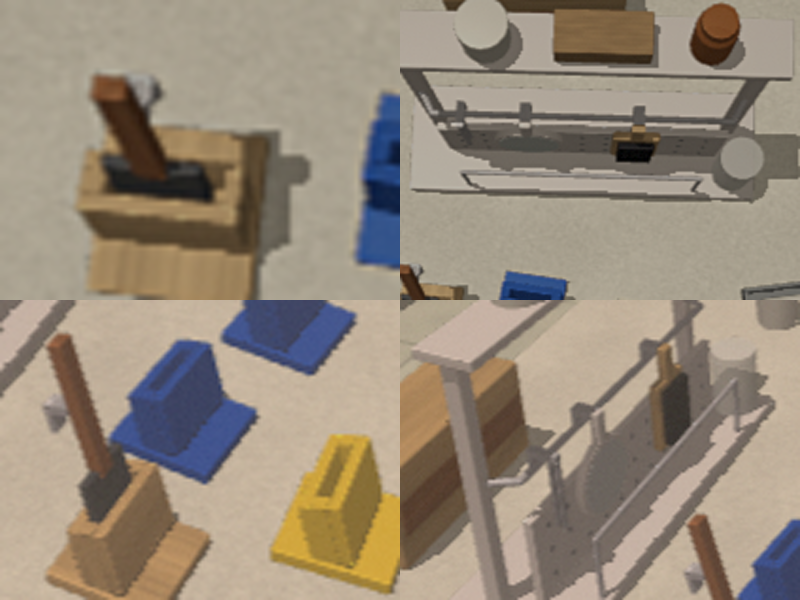

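Composite: top-left is the file's handle top at full-image pixel (187,202), top-right shows tweezer, mirror and brush at columns 430/463/524 on the rail (so tweezer is +y-most, mirror next, brush at -y). In the side view, the handle top is at (229,268) and the brush is at about (217,219). Now to turn these into positions.

```bash
cat > h.py <<'E'
import numpy as np,cv2
from plant import arm
def cam(n,st=None):
    c=arm.get_calibration(n);K=np.array(c["camera_matrix"])
    if n!="wrist": return K,np.array(c["eye"]),np.array(c["rotation"])
    st=st or arm.state();H=np.array(c["hand_eye"]);R=st["orientation"]
    return K,st["position"]+R@H[:3,3],R@H[:3,:3]
def ray(C,p):
    K,e,R=C;return e,R@np.linalg.inv(K)@np.array([p[0],p[1],1.])
def onz(C,p,z):
    e,d=ray(C,p);return e+d*(z-e[2])/d[2]
def tri(a,pa,b,pb):
    e1,d1=ray(a,pa);e2,d2=ray(b,pb)
    s=np.linalg.lstsq(np.c_[d1,-d2],e2-e1,rcond=None)[0]
    x,y=e1+s[0]*d1,e2+s[1]*d2;return (x+y)/2,np.linalg.norm(x-y)
def proj(C,X):
    K,e,R=C;q=K@R.T@(np.asarray(X)-e);return q[:2]/q[2]
E
python3 - <<'E'
from h import *
np.set_printoptions(precision=1,suppress=True)
T=cam("top");S=cam("side")
print("handle top",tri(T,(187,202.2),S,(229.2,267.8)))
b=lambda x,y:(185+x/1.887,60+y/1.887); a=lambda x,y:(165+x/5,185+y/5)
c=lambda x,y:(210+x/3.125,255+y/3.125); d=lambda x,y:(110+x/2.5,180+y/2.5)
print("shelf front top L,R",onz(T,b(400,68),307),onz(T,b(790,80),307))
print("ledge front L,R",onz(T,b(413,189),15),onz(T,b(757,200),15))
print("guard top L,R",onz(T,b(462,172),91),onz(T,b(702,182),91))
for n,x,y in(("tw",462,110),("mi",525,112),("br",640,117)):print(n,onz(T,b(x,y),165))
print("brush handle top tri",tri(T,b(640,107),S,d(667,348-300)))
# stand base
print("base front L,R",onz(T,a(90,290),12),onz(T,a(253,298),12))
print("block top corners",[onz(T,a(*p),62) for p in((80,207),(243,218),(268,135),(107,127))])
print("paddle ctr-ish", onz(T,a(157,185),90))
t=cv2.imread("pics/top0.png");hsv=cv2.cvtColor(t,cv2.COLOR_BGR2HSV)
E
```

```text
handle top (array([495.2, 248.1, 190.1]), np.float64(2.1433654271152416))
shelf front top L,R [ 682.9 -182.4  307. ] [ 662.7 -571.9  307. ]
ledge front L,R [ 616.  -280.3   15. ] [ 592.7 -748.9   15. ]
guard top L,R [ 622.  -320.5   91. ] [ 603.7 -624.4   91. ]
tw [ 681.1 -296.3  165. ]
mi [ 677.2 -371.   165. ]
br [ 668.5 -506.5  165. ]
brush handle top tri (array([ 476.8, -478.9,   89.1]), np.float64(438.7662686104731))
base front L,R [407.7 299.5  12. ] [402.4 214.2  12. ]
block top corners [array([449. , 292.7,  62. ]), array([442.3, 211.2,  62. ]), array([483.6, 198.6,  62. ]), array([488.8, 279.3,  62. ])]
paddle ctr-ish [457.9 248.4  90. ]
```

Run:
```python
from h import *
np.set_printoptions(precision=1,suppress=True)
T=cam("top");S=cam("side")
b=lambda x,y:(185+(x-400)/1.887,60+y/1.887);d=lambda x,y:(110+(x-400)/2.5,180+(y-300)/2.5)
L,R=onz(T,b(401,68),307),onz(T,b(793,80),307);print("shelf",L,R,np.linalg.norm(L-R))
print("ledge front L,R",onz(T,b(413,189),15),onz(T,b(757,200),15))
print("guard top L,R",onz(T,b(462,172),91),onz(T,b(702,182),91))
for n,x,y in(("tw",462,110),("mi",525,112),("br",640,117)):print(n,onz(T,b(x,y),165))
print("brush handle top tri",tri(T,b(640,125),S,d(667,350)))
# file axis: foot = slot floor; direction lean .26 in xz from handle top
ht=np.array([495.2,248.1,190.1]);u=np.array([np.sin(.26),0,np.cos(.26)]);print("foot",ht-180*u,"grip",ht-17*u)
```

```text
shelf [691.1 225.2 307. ] [ 670.6 -174.8  307. ] 400.5301925335705
ledge front L,R [625.5 276.1  15. ] [ 601.9 -202.6   15. ]
guard top L,R [631.1 195.6  91. ] [ 612.5 -115.    91. ]
tw [690.3 184.1 165. ]
mi [686.3 107.8 165. ]
br [677.5 -30.7 165. ]
brush handle top tri (array([663.2, -31.6, 166.6]), np.float64(8.240871019861931))
foot [448.9 248.1  16.1] grip [490.8 248.1 173.7]
```

```bash
python3 -m creep '[[0,0,1,0,0,-0.7,1],[0,0,1,0,0,-0.7,1],[0,0,1,0,0,-0.7,1],[0,0,1,0,0,-0.7,1],[0,0,0,0.4,-0.98,0,0],[0,0,0,0.4,-0.98,0,0],[0,0,0,0.4,-0.98,0,0],[0,0,0,0.4,-0.98,0,0],[0,0,0,0.4,-0.98,0,0],[0,0,0,0.4,-0.98,0,0],[0,0,0,0.4,-0.98,0,0],[0,0,0,0.4,-0.98,0,0],[0,0,0,0.4,-0.98,0,0],[0,0,0,0.4,-0.98,0,0],[0,0,0,0.4,-0.98,0,0],[0,0,0,0.4,-0.98,0,0],[0,0,0,0.4,-0.98,0,0],[0,0,0,0.4,-0.98,0,0],[0,0,0,0.4,-0.98,0,0],[0,0,0,0.4,-0.98,0,0]]' && python3 -m creep '[[0,0,0,0.4,-0.98,0,0],[0,0,0,0.4,-0.98,0,0],[0,0,0,0.4,-0.98,0,0],[0,0,0,0.4,-0.98,0,0],[0,0,0,0.4,-0.98,0,0],[0,0,0,0.4,-0.98,0,0],[0,0,0,0.4,-0.98,0,0],[0,0,0,0.4,-0.98,0,0],[0,0,0,0.4,-0.98,0,0],[0,0,0,0.4,-0.98,0,0],[0,0,0,0.4,-0.98,0,0],[0,0,0,0.4,-0.98,0,0],[0,0,0,0.4,-0.98,0,0],[0,0,0,0.4,-0.98,0,0],[0,0,0,0.4,-0.98,0,0],[0,1,0,0,0,0,0],[0,1,0,0,0,0,0],[0,1,0,0,0,0,0],[0,1,0,0,0,0,0],[0,1,0,0,0,0,0]]' && python3 -m creep '[[0,0.82,0,0,0,0,0],[0,0,0,0,0,0,0],[0,0,0,0,0,0,0]]'
python3 - <<'E'
from h import *
s=arm.state();np.set_printoptions(precision=3,suppress=True);print(s["position"],s["orientation"],s["force"])
K,e,R=cam("wrist",s);np.savez("w1.npz",K=K,e=e,R=R)
im=arm.capture("wrist")[:,:,::-1];cv2.imwrite("pics/w1.png",im)
cv2.imwrite("pics/w1v.png",cv2.resize(im,(800,600),interpolation=cv2.INTER_CUBIC))
E
```

```text
t: 1.82
position: [403.6, -261.1, 301.1]
orientation: [[0.999, -0.052, -0.0], [-0.052, -0.999, 0.0], [-0.0, -0.0, -1.0]]
force: [-0.1, -0.2, 0.3]
gripper_width: 42.8
grasp_force: 0.0
t: 3.48
position: [538.7, 25.2, 302.1]
orientation: [[0.82, -0.052, 0.57], [-0.043, -0.999, -0.03], [0.57, 0.0, -0.821]]
force: [0.1, 0.3, -0.2]
gripper_width: 42.5
grasp_force: 0.0
t: 3.73
position: [541.7, 25.3, 300.3]
orientation: [[0.797, -0.054, 0.602], [-0.04, -0.999, -0.036], [0.603, 0.005, -0.798]]
force: [1.7, 1.5, 0.7]
gripper_width: 43.0
grasp_force: 0.0
[541.727  25.255 300.346] [[ 0.797 -0.054  0.602]
 [-0.04  -0.999 -0.036]
 [ 0.603  0.005 -0.798]] [1.666 1.527 0.718]
```

View pics/w1v.png

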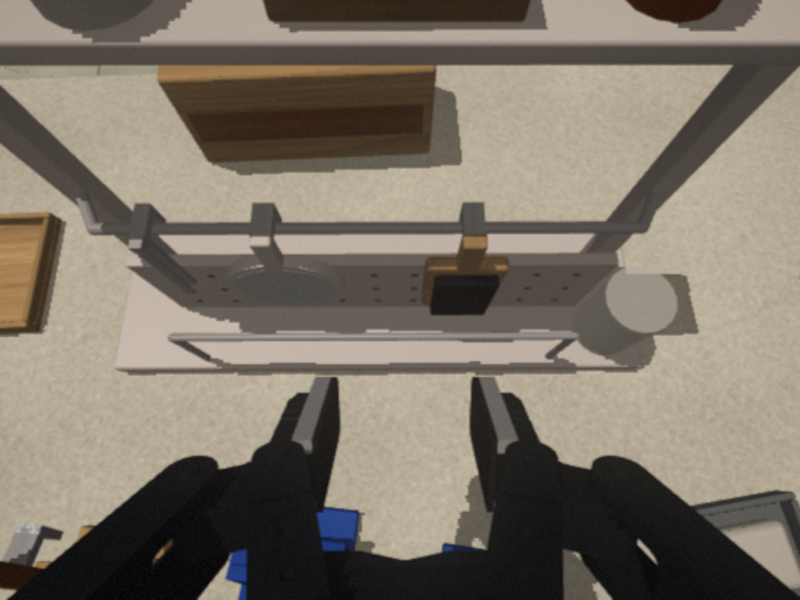

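The wrist view (800x600) shows the rail at row ~225 from column 95 to 645. The mirror hook is at column 265 and the brush hook at 473; the mirror disc spans 228-344 and the brush head 421-508, with the gap between them and the guard at row 337.

Run:
```python
from h import *
np.set_printoptions(precision=1,suppress=True)
w=np.load("w1.npz");W=(w["K"],w["e"],w["R"]);v=lambda x,y,z:onz(W,(x*.7,y*.7),z)
print("rail ends",v(95,226,165),v(647,226,165))
print("rail @hooks",v(265,225,165),v(473,225,165),"tw",v(146,225,165))
print("hook tops mir/brush", v(253,207,172),v(279,207,172),v(461,207,172),v(486,207,172))
print("guard",v(170,335,91),v(577,335,91))
print("ledge front",v(117,369,15),v(637,369,15))
print("mirror edges",v(228,282,93),v(344,285,93)); print("brush top",v(425,258,135),v(509,258,135))
print("shelf edge lower front row", v(200,62,295),v(600,62,295))
```

```text
rail ends [689.4 218.7 165. ] [ 670.9 -143.   165. ]
rail @hooks [684.5 107.8 165. ] [677.5 -28.6 165. ] tw [688.4 185.5 165. ]
hook tops mir/brush [694.2 114.  172. ] [693.3  97.2 172. ] [687.3 -20.8 172. ] [686.5 -37.  172. ]
guard [634.3 197.5  91. ] [ 618.1 -112.9   91. ]
ledge front [627.2 278.1  15. ] [ 602.5 -191.2   15. ]
mirror edges [674.8 155.4  93. ] [667.5  64.3  93. ]
brush top [668.8   2.2 135. ] [665.7 -57.3 135. ]
shelf edge lower front row [689.7  99.9 295. ] [681.7 -63.3 295. ]
```

```bash
python3 -m creep '[[0,-0.87,0,0,0,0,0.1],[0,-0.87,0,0,0,0,0.1],[0,0,0,-0.5,-1,0.1,0.1],[0,0,0,-0.5,-1,0.1,0.1],[0,0,0,-0.5,-1,0.1,0.1],[0,0,0,-0.5,-1,0.1,0.1],[0,0,0,-0.5,-1,0.1,0.1],[0,0,0,-0.5,-1,0.1,0.1],[0,0,0,-0.5,-1,0.1,0.1],[0,0,0,-0.5,-1,0.1,0.1],[0,0,0,-0.5,-1,0.1,0.1],[0,0,0,-0.5,-1,0.1,0.1],[0,0,0,-0.5,-1,0.1,0.1],[0,0,0,0,0,0,0.1],[0,0,0,0,0,0,0.1],[0,0,0,0,0,0,0.1]]'
python3 - <<'E'
from h import *
s=arm.state();np.set_printoptions(precision=3,suppress=True);print(s["position"],s["orientation"],s["force"])
K,e,R=cam("wrist",s);np.savez("w2.npz",K=K,e=e,R=R)
im=arm.capture("wrist")[:,:,::-1];cv2.imwrite("pics/w2.png",im)
cv2.imwrite("pics/w2v.png",cv2.resize(im,(800,600),interpolation=cv2.INTER_CUBIC))
W=(K,e,R);ht=np.array([495.2,248.1,190.1]);print("expected handle top px(view)",proj(W,ht)/.7, "TCP axis",proj(W,s["position"])/.7)
E
```

```text
t: 5.12
position: [465.8, 247.8, 232.9]
orientation: [[0.904, -0.058, 0.424], [-0.051, -0.998, -0.028], [0.425, 0.004, -0.905]]
force: [0.3, 0.1, 0.0]
gripper_width: 46.9
grasp_force: 0.0
[465.843 247.804 232.885] [[ 0.904 -0.058  0.424]
 [-0.051 -0.998 -0.028]
 [ 0.425  0.004 -0.905]] [0.272 0.129 0.002]
expected handle top px(view) [396.831 333.878] TCP axis [401.574 422.972]
```

View pics/w2v.png

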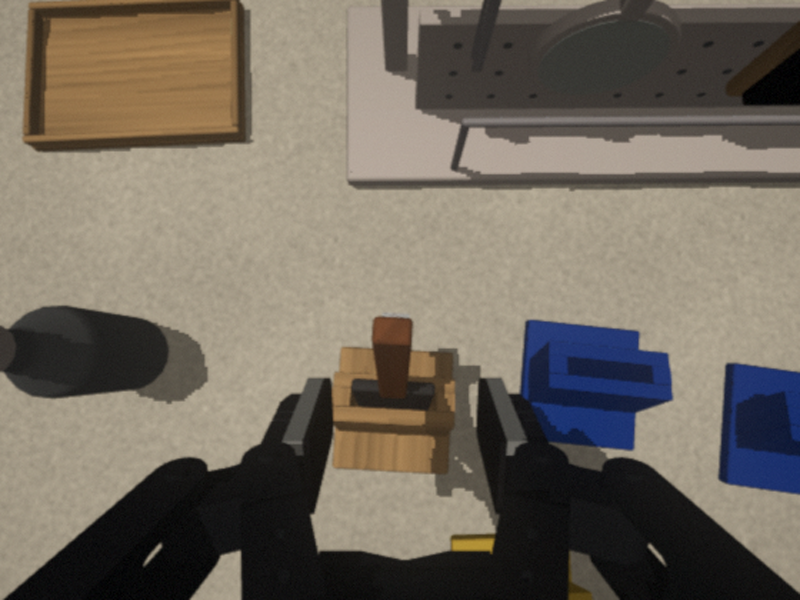

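Handle top face is centred at (392,328), against (397,334) expected, so 2 mm further left. The stand looks square to the tool. I'm going down and gripping.

```bash
python3 -m creep '[[0,0,0,0,-0.22,0.5,0.1],[0,0,0,0,0,0.6,0.1],[0,0,0,0,0,0.6,0.1],[0,0,0,0,0,0.6,0.1],[0,0,0,0,0,0.6,0.1],[0,0,0,0,0,0.6,0.1],[0,0,0,0,0,0,0.1],[0,0,0,0,0,0,0.1],[0,0,0,0,0,0,-1],[0,0,0,0,0,0,-1],[0,0,0,0,0,0,-1],[0,0,0,0,0,0,-1],[0,0,0,0,0,0,-1],[0,0,0,0,0,0,-1],[0,0,0,0,0,0,-1]]'
```

```text
t: 6.42
position: [495.5, 251.5, 170.5]
orientation: [[0.902, -0.056, 0.427], [-0.049, -0.998, -0.027], [0.428, 0.003, -0.904]]
force: [0.3, 2.4, 5.6]
gripper_width: 15.1
grasp_force: 58.7
```

```bash
python3 -m creep '[[0,0,0,0.16,0,-0.19,-1],[0,0,0,0.26,0,-0.3,-1],[0,0,0,0.32,0,-0.38,-1],[0,0,0,0.32,0,-0.38,-1],[0,0,0,0.32,0,-0.38,-1]]' && python3 -m creep '[[0,0,0,0.32,0,-0.38,-1],[0,0,0,0.4,0,-0.48,-1],[0,0,0,0.5,0,-0.6,-1],[0,0,0,0.64,0,-0.76,-1],[0,0,0,0.64,0,-0.76,-1],[0,0,0,0,0,0,-1],[0,0,0,0,0,0,-1]]'
```

```text
t: 6.83
position: [506.3, 250.0, 211.6]
orientation: [[0.903, -0.057, 0.425], [-0.049, -0.998, -0.029], [0.426, 0.005, -0.905]]
force: [0.4, 0.5, -2.1]
gripper_width: 15.4
grasp_force: 58.2
t: 7.42
position: [526.5, 249.8, 287.4]
orientation: [[0.902, -0.057, 0.427], [-0.05, -0.998, -0.028], [0.428, 0.003, -0.904]]
force: [-0.4, -0.4, -1.6]
gripper_width: 15.2
grasp_force: 58.3
```

```bash
python3 -m creep '[[0,0.73,0,0,0,0,-1],[0,0.73,0,0,0,0,-1],[0,0.73,0,0,0,0,-1],[0,0,0,0.24,0.95,0.2,-1],[0,0,0,0.24,0.95,0.2,-1],[0,0,0,0.24,0.95,0.2,-1],[0,0,0,0.24,0.95,0.2,-1],[0,0,0,0.24,0.95,0.2,-1],[0,0,0,0.24,0.95,0.2,-1],[0,0,0,0.24,0.95,0.2,-1],[0,0,0,0.24,0.95,0.2,-1],[0,0,0,0.24,0.95,0.2,-1],[0,0,0,0.24,0.95,0.2,-1],[0,0,0,0.24,0.95,0.2,-1],[0,0,0,0,0,0,-1],[0,0,0,0,0,0,-1],[0,0,0,0,0,0,-1]]'
python3 - <<'E'
from h import *
s=arm.state();np.set_printoptions(precision=3,suppress=True);p=s["position"];print(p,s["orientation"],s["force"])
ims=[]
for n in("side","top","wrist"):
    C=cam(n,s);im=arm.capture(n)[:,:,::-1];cv2.imwrite(f"pics/{n}3.png",im)
    if n!="wrist":
        c=proj(C,p-np.array([3,0,60])).astype(int);x,y=c[0]-60,c[1]-45;print(n,x,y)
        ims.append(cv2.resize(im[y:y+90,x:x+120],(400,300),interpolation=cv2.INTER_CUBIC))
        print("exp top,foot",(proj(C,p+[-3.2,0,21])-[x,y])*400/120,(proj(C,p+[-3.2,0,-159])-[x,y])*400/120)
    else: ims.append(cv2.resize(im,(400,300),interpolation=cv2.INTER_AREA))
cv2.imwrite("pics/c3.png",np.vstack([np.hstack(ims[:2]),np.hstack([ims[2],ims[2]*0])]))
E
```

```text
t: 8.83
position: [582.0, 37.5, 286.3]
orientation: [[0.763, -0.056, 0.644], [-0.04, -0.998, -0.04], [0.645, 0.005, -0.764]]
force: [0.4, -0.2, -2.2]
gripper_width: 15.2
grasp_force: 58.8
[581.985  37.524 286.288] [[ 0.763 -0.056  0.644]
 [-0.04  -0.998 -0.04 ]
 [ 0.645  0.005 -0.764]] [ 0.406 -0.225 -2.158]
side 172 153
exp top,foot [195.577  52.921] [207.131 260.37 ]
top 222 114
exp top,foot [204.018 124.821] [202.386 181.63 ]
```

View pics/c3.png

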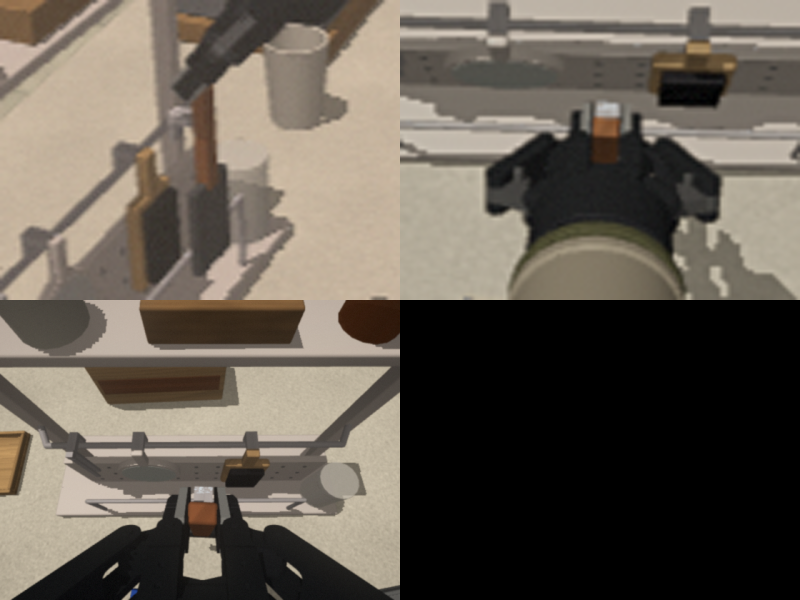

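The composite shows the file held upright between the brush and mirror columns, with its foot near (209,268) in the side crop and the hook visible in the top crop. I'll check its lean and foot height from colour masks.

Run:
```python
from h import *
np.set_printoptions(precision=1,suppress=True)
s=arm.state();p=s["position"];S=cam("side");im=cv2.imread("pics/side3.png")
hsv=cv2.cvtColor(im,cv2.COLOR_BGR2HSV)
def line(mask,x0,x1,y0,y1):
    out=[]
    for y in range(y0,y1):
        xs=np.where(mask[y,x0:x1])[0]+x0
        if len(xs)>2: out.append((xs.mean(),y,len(xs)))
    return np.array(out)
m=(hsv[...,1]>110)&((hsv[...,0]<13)|(hsv[...,0]>172))
def plane(px,yy):
    e,d=ray(S,px);return e+d*(yy-e[1])/d[1]
L=line(m,225,242,174,212);P=np.array([plane(q[:2]+[.5,.5],p[1]) for q in L])
print(L[::4]);k=np.polyfit(P[:,2],P[:,0],1);print("handle x vs z slope deg",np.degrees(np.arctan(k[0])),"x at TCPz",np.polyval(k,p[2]),"tcp x",p[0],P[[0,-1]])
d=(hsv[...,2]<100)&(hsv[...,1]<70)
D=line(d,227,243,200,240);print(D[::2])
# bottom corners of paddle in plane y=p[1]+25 (left, near=+y) / centre
for q in((230,234.5),(239.5,231.5)):print(plane(q,p[1]+25),plane(q,p[1]-25))
```

```text
[[232. 183.   3.]
 [232. 190.   3.]
 [232. 198.   3.]
 [232. 202.   3.]
 [233. 206.   3.]]
handle x vs z slope deg -0.10664986090796325 x at TCPz 576.850723810013 tcp x 582.277425037799 [[575.8  38.1 268.5]
 [576.6  38.1 199.9]]
[[238.  203.    3. ]
 [235.4 208.    5. ]
 [234.  210.   11. ]
 [233.5 212.   12. ]
 [234.  214.   13. ]
 [234.  216.   13. ]
 [234.  218.   13. ]
 [234.5 220.   12. ]
 [234.5 222.   12. ]
 [234.5 224.   12. ]
 [234.5 226.   12. ]
 [234.  228.    9. ]
 [232.5 230.    8. ]
 [232.  232.    5. ]
 [231.5 234.    4. ]]
[578.7  63.1 133.5] [603.3  13.1  94.7]
[551.8  63.1 148.9] [574.9  13.1 111.1]
```

Slope is about 0°, so the file is upright, and the foot height is about 125 mm (127 expected). Lateral position matches the gap centre within 1 mm. Going in over the guard.

```bash
python3 -m creep '[[0,0,0,0.2,0,0.35,-1],[0,0,0,0.3,0,0.55,-1],[0,0,0,0.3,0,0.55,-1],[0,0,0,0.3,0,0.55,-1],[0,0,0,0.25,0,0.42,-1],[0,0,0,0.18,0,0.31,-1],[0,0,0,0,0,0,-1],[0,0,0,0,0,0,-1]]'
python3 - <<'E'
from h import *
s=arm.state();p=s["position"]
d=p[:2]-[679.5,32.5];print("org x,y of axis",d@[.9987,-.051]-3.2,d@[.051,.9987],"raise",p[2]-204,s["force"])
im=arm.capture("wrist")[:,:,::-1];cv2.imwrite("pics/w4.png",im)
sd=arm.capture("side")[:,:,::-1];cv2.imwrite("pics/s4.png",sd)
a=cv2.resize(im[120:330,100:380],(400,300),interpolation=cv2.INTER_CUBIC)
b=cv2.resize(sd[150:255,150:290],(400,300),interpolation=cv2.INTER_CUBIC)
cv2.imwrite("pics/c4.png",np.hstack([a,b]))
E
```

```text
t: 9.65
position: [641.2, 33.7, 265.0]
orientation: [[0.762, -0.056, 0.645], [-0.04, -0.998, -0.04], [0.646, 0.005, -0.763]]
force: [0.1, -0.1, -1.1]
gripper_width: 15.2
grasp_force: 58.9
org x,y of axis -41.545910975445246 -0.7748288435469997 raise 61.01171352784138 [ 0.1203733  -0.09247399 -1.09962876]
```

View pics/c4.png

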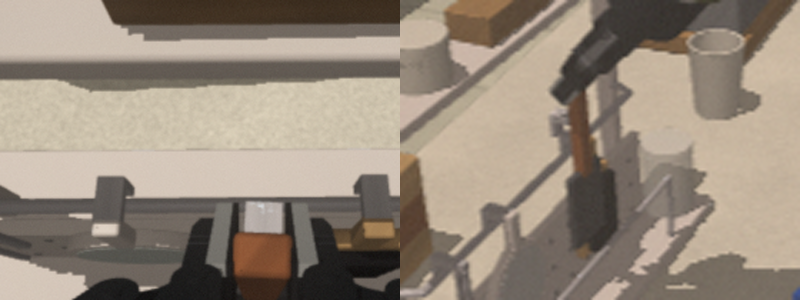

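In the wrist crop the mirror hook is at column 113, file hook at 264 and brush hook at 374, so the file is about 1.5 mm too near the brush. In the side crop the foot is clear behind the guard. I'll shift 1.5 mm and continue in over the rail.

```bash
python3 -m creep '[[0,0,0,0,-0.08,0.2,-1],[0,0,0,0,0,0.35,-1],[0,0,0,0,0,0.4,-1],[0,0,0,0,0,0.4,-1],[0,0,0,0,0,0.4,-1],[0,0,0,0,0,0.27,-1],[0,0,0,0,0,0,-1],[0,0,0,0,0,0,-1]]'
python3 - <<'E'
from h import *
s=arm.state();p=s["position"]
d=p[:2]-[679.5,32.5];print("org x,y of axis",d@[.9987,-.051]-3.2,d@[.051,.9987],"raise",p[2]-204,s["force"],s["ft_torque"])
im=arm.capture("wrist")[:,:,::-1];cv2.imwrite("pics/w5.png",im)
sd=arm.capture("side")[:,:,::-1];cv2.imwrite("pics/s5.png",sd)
a=cv2.resize(im[120:330,100:380],(400,300),interpolation=cv2.INTER_CUBIC)
b=cv2.resize(sd[165:240,180:280],(400,300),interpolation=cv2.INTER_CUBIC)
cv2.imwrite("pics/c5.png",np.hstack([a,b]))
E
```

```text
t: 10.42
position: [667.3, 33.5, 233.9]
orientation: [[0.763, -0.057, 0.644], [-0.04, -0.998, -0.04], [0.646, 0.005, -0.764]]
force: [0.1, -0.1, -0.9]
gripper_width: 15.1
grasp_force: 58.8
org x,y of axis -15.449455211947466 0.37137954432837916 raise 29.859205617786074 [ 0.08926674 -0.13679493 -0.8900122 ] [ 0.04881356  0.87542075 -0.01929378]
```

View pics/c5.png

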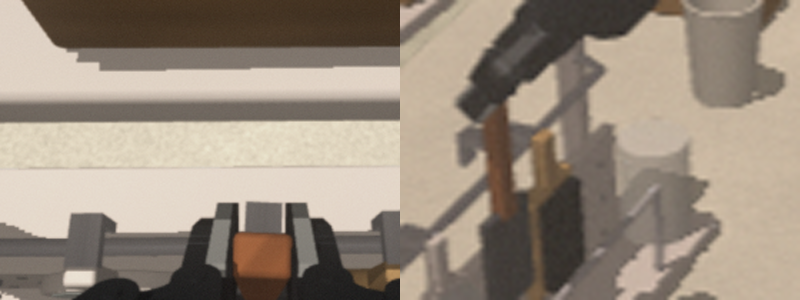

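The wrist crop has the mirror hook at column 92, file at 264, brush hook about 398, so it's laterally centred. In the side crop the hook's tip is beyond the rail, near (463,150). A quick check of tip against rail before lowering.

Run:
```python
from h import *
np.set_printoptions(precision=1,suppress=True)
s=arm.state();p=s["position"];S=cam("side");X=np.array([.9987,-.051,0])
f=lambda x,y,z:(proj(S,p+X*(x-3.2)+np.array([.051,.9987,0])*y+[0,0,z-159])-[180,165])*4
print("tip bottom +y corners",f(22,7,104),f(27,7,104),"bridge top at tip",f(27,7,127),"axis top",f(0,0,180),"paddle top shoulder +y",f(0,25,75))
for y in(100,60,40,32.5,20,-60):
    q=np.array([679.5+.051*(y-32.5),y,165]);print("rail top",y,(proj(S,q)-[180,165])*4)
e,d=ray(S,(180+63/4,165+160/4))
```

```text
tip bottom +y corners [ 59.3 167.8] [ 52.7 166.3] bridge top at tip [ 49.3 135.8] axis top [84.5 66. ] paddle top shoulder +y [ 78.5 226.4]
rail top 100 [ 21.  236.5]
rail top 60 [ 54.2 204.6]
rail top 40 [ 70.2 189.3]
rail top 32.5 [ 76.1 183.6]
rail top 20 [ 85.8 174.3]
rail top -60 [144.2 118.3]
```

Run:
```python
import cv2
im=cv2.imread("pics/s5.png");cv2.imwrite("pics/s5z.png",cv2.resize(im[175:235,180:240],(600,600),interpolation=cv2.INTER_CUBIC))
```

```text
(no output)
```

View pics/s5z.png

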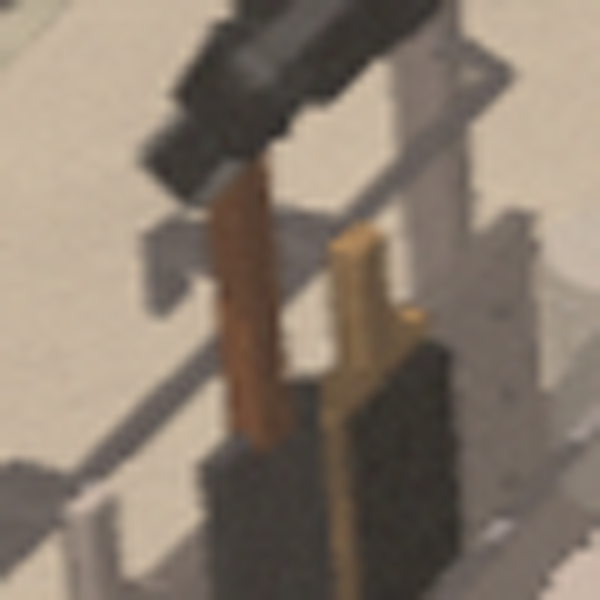

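Zoom: hook tip's left edge is at (145,230–310), its bottom at row 310; the handle centre line is about 1.4 px right of where predicted, at both heights. So the file is upright but sits about 4 mm nearer the robot than computed. I'll shift 4 mm forward, then lower.

```bash
python3 -m creep '[[0,0,0,0.08,0,0.07,-1],[0,0,0,0.08,0,0.07,-1],[0,0,0,-0.1,0,0.12,-1],[0,0,0,-0.13,0,0.15,-1],[0,0,0,-0.13,0,0.15,-1],[0,0,0,-0.13,0,0.15,-1],[0,0,0,-0.1,0,0.12,-1],[0,0,0,0,0,0,-1],[0,0,0,0,0,0,-1]]'
python3 - <<'E'
from h import *
s=arm.state();p=s["position"]
d=p[:2]-[679.5,32.5];print("org x,y of axis",d@[.9987,-.051]-3.2,d@[.051,.9987],"raise",p[2]-204,s["force"],s["ft_torque"])
sd=arm.capture("side")[:,:,::-1];cv2.imwrite("pics/s6.png",sd)
cv2.imwrite("pics/s6z.png",cv2.resize(sd[175:235,180:240],(600,600),interpolation=cv2.INTER_CUBIC))
E
```

```text
t: 11.27
position: [671.3, 33.2, 216.0]
orientation: [[0.762, -0.056, 0.645], [-0.04, -0.998, -0.04], [0.646, 0.005, -0.763]]
force: [0.1, -0.3, -1.9]
gripper_width: 15.1
grasp_force: 58.8
org x,y of axis -11.399143043389557 0.30588569566326 raise 11.978771102267416 [ 0.05719115 -0.32038524 -1.94765102] [0.10111315 0.84744465 0.00217667]
```

View pics/s6z.png

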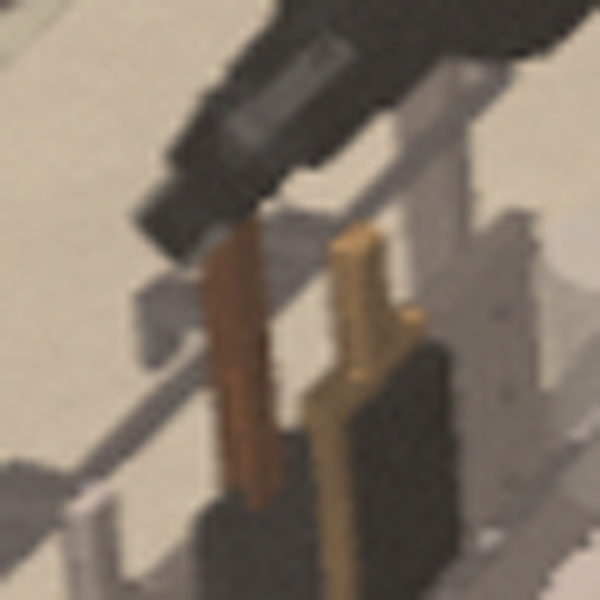

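The tip (138–185, bottom row 370) is behind the rail with a sliver of background between them, and there's no contact force. Lowering slowly.

```bash
python3 -m creep '[[0,0,0,-0.08,0,0.095,-1],[0,0,0,-0.08,0,0.095,-1],[0,0,0,-0.065,0,0.076,-1],[0,0,0,-0.05,0,0.06,-1],[0,0,0,0,0,0,-1]]'; python3 -m creep '[[0,0,0,-0.032,0,0.038,-1],[0,0,0,0,0,0,-1]]';python3 -m creep '[[0,0,0,-0.032,0,0.038,-1],[0,0,0,0,0,0,-1]]'
```

```text
t: 11.73
position: [671.2, 33.1, 207.3]
orientation: [[0.762, -0.057, 0.645], [-0.04, -0.998, -0.04], [0.646, 0.005, -0.763]]
force: [0.8, -0.0, -1.9]
gripper_width: 15.4
grasp_force: 58.8
t: 11.9
position: [671.5, 33.1, 206.8]
orientation: [[0.762, -0.057, 0.645], [-0.04, -0.998, -0.04], [0.646, 0.005, -0.763]]
force: [-0.9, 0.6, -1.9]
gripper_width: 15.0
grasp_force: 58.8
t: 12.07
position: [671.8, 33.2, 206.4]
orientation: [[0.761, -0.057, 0.646], [-0.04, -0.998, -0.04], [0.647, 0.005, -0.762]]
force: [0.5, 1.1, 0.7]
gripper_width: 14.8
grasp_force: 59.1
```

```bash
for i in 1 ; do python3 -m creep '[[0,0,0,-0.032,0,0.038,-1],[0,0,0,0,0,0,-1]]'; python3 -m creep '[[0,0,0,-0.032,0,0.038,-1],[0,0,0,0,0,0,-1],[0,0,0,0,0,0,-1]]'; done
```

```text
t: 12.23
position: [672.2, 33.3, 206.2]
orientation: [[0.76, -0.056, 0.647], [-0.04, -0.998, -0.04], [0.648, 0.005, -0.761]]
force: [-2.9, -0.2, 5.1]
gripper_width: 15.0
grasp_force: 59.6
t: 12.48
position: [672.5, 33.3, 206.0]
orientation: [[0.76, -0.056, 0.648], [-0.04, -0.998, -0.04], [0.649, 0.004, -0.761]]
force: [-5.1, 0.0, 8.3]
gripper_width: 15.0
grasp_force: 60.1
```

```bash
python3 -m creep '[[0,0,0,-0.016,0,-0.06,-1],[0,0,0,0,0,0,-1],[0,0,0,0,0,0,-1]]'
python3 - <<'E'
from h import *
a=arm.state();print(a["force"],a["ft_torque"])
sd=arm.capture("side")[:,:,::-1];im=arm.capture("wrist")[:,:,::-1];cv2.imwrite("pics/s7.png",sd)
cv2.imwrite("pics/c7.png",np.hstack([cv2.resize(sd[180:250,180:250],(400,400),interpolation=cv2.INTER_CUBIC),cv2.resize(im[130:330,180:380],(400,400),interpolation=cv2.INTER_CUBIC)]))
E
```

```text
t: 12.73
position: [671.3, 33.3, 206.0]
orientation: [[0.76, -0.056, 0.647], [-0.04, -0.998, -0.04], [0.648, 0.004, -0.761]]
force: [-0.2, 0.5, 4.9]
gripper_width: 15.0
grasp_force: 59.3
[-0.19158685  0.53104859  4.91103868] [-0.03944042 -0.00583167 -0.06724853]
```

View pics/c7.png

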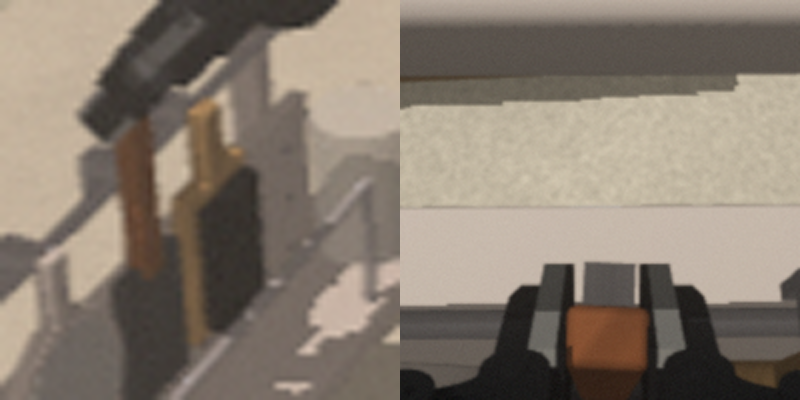

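The hook is seated over the rail and the rail carries the weight (about 7 N taken, no sideways force); the file sits between mirror and brush. Opening gently and backing out along the tool axis.

```bash
python3 -m creep '[[0,0,0,0,0,0,-0.6],[0,0,0,0,0,0,-0.5],[0,0,0,0,0,0,-0.4],[0,0,0,0,0,0,-0.3],[0,0,0,0,0,0,-0.2],[0,0,0,0,0,0,-0.2],[0,0,0,0,0,0,-0.2]]' && python3 -m creep '[[0,0,0,0,0,-0.1,-0.2],[0,0,0,0,0,-0.2,-0.2],[0,0,0,0,0,-0.4,-0.2],[0,0,0,0,0,-0.6,-0.2],[0,0,0,0,0,-0.8,-0.2],[0,0,0,0,0,-0.8,-0.2],[0,0,0,0,0,-0.8,-0.2],[0,0,0,0,0,-0.8,-0.2],[0,0,0,0,0,-0.8,-0.2],[0,0,0,0,0,-0.6,-0.2],[0,0,0,0,0,0,-0.2],[0,0,0,0,0,0,-0.2],[0,0,0,0,0,0,-0.2],[0,0,0,0,0,0,-0.2],[0,0,0,0,0,0,-0.2],[0,0,0,0,0,0,-0.2]]'
python3 - <<'E'
from h import *
sd=arm.capture("side")[:,:,::-1];im=arm.capture("wrist")[:,:,::-1]
cv2.imwrite("pics/c8.png",np.hstack([cv2.resize(sd[160:260,160:260],(400,400),interpolation=cv2.INTER_CUBIC),cv2.resize(im[100:350,150:400],(400,400),interpolation=cv2.INTER_CUBIC)]))
E
```

```text
t: 13.42
position: [670.4, 33.2, 204.4]
orientation: [[0.762, -0.057, 0.645], [-0.04, -0.998, -0.04], [0.646, 0.005, -0.763]]
force: [0.3, 0.6, -0.2]
gripper_width: 34.2
grasp_force: 0.0
t: 14.75
position: [594.3, 37.9, 293.7]
orientation: [[0.763, -0.057, 0.644], [-0.04, -0.998, -0.04], [0.645, 0.005, -0.764]]
force: [0.2, 0.5, -1.3]
gripper_width: 34.2
grasp_force: 0.0
```

View pics/c8.png

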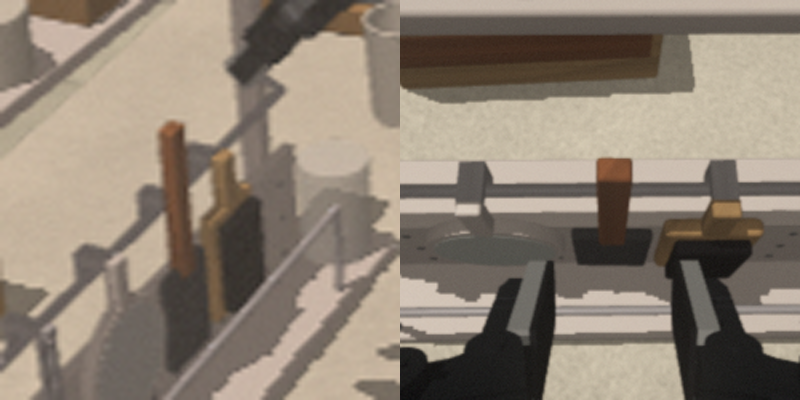

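The file hangs on the rail, centred between mirror disc and brush (paddle at columns 573–652, right crop), and the gripper is clear. I'll wait a little, check it's still, then hand in.

```bash
python3 -m creep '[[0,0,0,0,0,-0.5,-0.2],[0,0,0,0,0,-0.5,-0.2],[0,0,0,0,0,0,-0.2],[0,0,0,0,0,0,-0.2],[0,0,0,0,0,0,-0.2],[0,0,0,0,0,0,-0.2],[0,0,0,0,0,0,-0.2],[0,0,0,0,0,0,-0.2],[0,0,0,0,0,0,-0.2],[0,0,0,0,0,0,-0.2],[0,0,0,0,0,0,-0.2],[0,0,0,0,0,0,-0.2],[0,0,0,0,0,0,-0.2],[0,0,0,0,0,0,-0.2],[0,0,0,0,0,0,-0.2]]' >/dev/null
python3 - <<'E'
from h import *
f=[arm.capture("side").astype(int)[180:255,180:235] for _ in range(6)]
d=[np.abs(f[i]-f[0]).max(2) for i in range(1,6)];m=[((x>40).sum()) for x in d];print(m)
if max(m)<10: print(arm.finish_job())
E
```

```text
[np.int64(0), np.int64(0), np.int64(0), np.int64(0), np.int64(0)]
the job is handed in; nothing more can be done
None
```

The foot file now hangs still by its hook on the rail, centred between the mirror and the hairbrush; the robot is clear of everything and the job was handed in about 16 s into the 42 s limit.

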